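# Tip a terminal plate out of its kit-tray pocket and lay it on the assembly pad

## Robot

A 6-joint arm with a two-finger parallel gripper is mounted at the origin on the work surface. World frame = base frame: x ahead of the robot, y to its left, z up, the work surface at z = 0. Lengths are in mm, angles in rad, forces in N, time in s.
With the tool pointing down it reaches from about 400 to 825 mm from the base axis. Payload 7 kg.
Tool frame: the origin (TCP) lies at the very end of the fingers, on their centre line; the grasp point (between the pads) lies 19 mm behind it; z points along the fingers, y is the direction in which the jaws open and shut (so a half turn about z gives the same grasp; the last joint's range is limited). The gripper opens to 88 mm and grips with 3 to 60 N. Pads are 19 mm wide; open, the fingers measure 130 mm over their backs; the gripper's body (78 mm by 193 mm) begins 47 mm behind the grasp point.
Start: joints at [-0.856, 0.359, 0.012, 0, -1.224, -0.288], TCP at [279.395, -614.438, 226.561] pointing down, gripper open.
Joint ranges: [-3.07, 3.07], [-1.43, 2.12], [-1.02, 1.25], [-3.03, 1.67], [-3.05, -0], [-3.03, 3.03]. Speed limits (rad/s): [2.39, 2.39, 3.01, 3.14, 3.14, 3.14].

## Interface

Orientations are given as a unit quaternion [x, y, z, w].
In Python, from plant import bot gives the robot as it stands. Calls block until the motion is done:
- bot.move_ptp(position, orientation): joint-space move of the TCP to a pose.
- bot.line_to(position, velocity=150, ori=None): straight line of the TCP; ori=None keeps the orientation; velocity is the mean speed in mm/s.
- bot.move_joints(angles): joint-space move.
- bot.move_gripper(opening, force=None): finger opening in mm; force is the grip in N (None keeps the last); returns when the fingers have stopped.
- bot.pause(seconds).
- bot.solve_ik(position, orientation): joint angles nearest the present ones, or None.
- bot.read_state(): the state.
- bot.camera(name): name is "side" or "top" or "wrist"; returns the picture (400x640x3 uint8, red, green, blue); there is no depth.
- bot.get_calibration(name): a dict with "fx", "fy", "cx", "cy" (pixels), "distortion" ([k1, k2, p1, p2, k3] as OpenCV has them; the pictures are not rectified), "view" (4x4, takes a point from world to camera coordinates); the wrist camera has in their place "T_tool_cam" (4x4, takes a point from camera to tool coordinates, whose origin is the TCP and whose axes are the flange's). Camera axes: x right, y up, looking along -z (the intrinsics and any distortion apply to the point x, -y, -z); pixel columns grow to the right and rows downward; lengths in mm; the calibration is good to about 2 mm. A picture is of the moment at which its call begins: read the wrist's pose just before it. get_calibration takes no time and is no camera call.
A pose or a line that the arm cannot do raises bot.Unreachable and nothing moves.
- bot.close_job(): hands the job in, once; it reports no verdict.
The state is a dict: "t": time; "joint_pos": joint angles; "qvel": joint speeds; "tau": joint torques, N m; "tcp_pos": TCP position; "eef_rot": TCP orientation; "contact_force": force on the tool from outside, world axes, zero at the start; "moment": the same for the moment, N m; "width": finger opening in mm.
Only numpy, scipy, OpenCV 4.12 (cv2) and the standard library are available. Lean on these libraries where they do the work, as an engineer would, in place of code of your own. Each camera call takes 0.05 s, during which the arm holds its last target.

## Task

Take the terminal plate with the four big holes out of the black kit tray: press its end over the thumb well down onto the ramp and slide it home against the end of the pocket, so that its other end stays tipped up by itself when you let go, then lift it out and lay it flat, face up, on the cork pad, lowering it onto the pad rather than dropping it. Leave the other two plates in their pockets and do not push the other things on the bench about.

Things in the scene. Friction and masses are not known exactly. Their poses are not given: they have to be found in the camera images.
- tray: Black kit tray, fixed, 188 (x) x 230 (y) x 46 mm high; origin under its centre, z up. Three equal pockets, centre lines at y = -72, 0, +72 mm, each 160 mm long (x -80 to +80) and 58 wide; 14 mm walls. A plate lies level in each, flush with the tray's top, so it cannot be gripped there. Its -x half (the robot's side) hangs over a thumb well; the -x wall has a thumb notch, 28 wide, 20 deep.
- tray_crest (a point): Crest of the middle pocket's floor, at tray x 0, y 0, 41 mm above the bench; axes as the tray's. From here to x +80 the floor is a level seat, 5 mm below the tray's top. A plate's centre starts 2 to 4 mm on this seat side of the crest (+x). Press its -x half down onto the ramp and it tips about the crest, its +x end rising. Same in all pockets.
- tray_well_end (a point): Foot of the middle pocket's ramp at its -x end wall (tray x -80, y 0, 5 mm above the bench). The thumb well is a ramp falling 24 degrees from crest to here. A plate has 8 mm free at its -x end; slid some 12 mm down the ramp to this wall it stays tipped at 24 degrees when let go, +x end about 20 mm clear of the tray. Not slid, it falls back flat. Plate-on-tray friction about 0.3.
- plate4_center (a point): The plate asked for: flat brushed-aluminium terminal plate, 150 x 54 x 5 mm, about 0.11 kg, with four 15 mm holes in a 2 x 2 pattern in its middle (and a 4.5 mm screw hole in each corner). It lies in any one of the three pockets, face up, long side along the pocket. Point at its centre, half-way up; x along its 150 mm length (at the start the same way as the tray's x), z out of its top face.
- plate4_end_a (a point): Middle of the plate's end that lies over the thumb well (its -x end, 75 mm from its centre), half-way up.
- plate4_end_b (a point): Middle of the plate's other end (its +x end, the one that tips up), half-way up.
- plate2_center (a point): Another aluminium plate of the same outline, 150 x 54 x 5 mm, with only two 15 mm holes; it stays in its pocket. Point at its centre, half-way up.
- plate0_center (a point): A third aluminium plate of the same outline with no big holes, only the corner screw holes; it stays in its pocket. Point at its centre, half-way up.
- pad: Cork assembly pad, fixed, 250 (x) x 180 (y) x 6 mm, flat on the bench on the other side from the tray. Origin: centre of its underside; its top is 6 mm above the bench. The plate may lie on it either way round.
- post_a: Bystander: copper speaker binding post standing on the bench beyond the pad, 26 mm across, 52 mm high. Origin under its centre.
- post_b: Bystander: a second, equal binding post.
- coil: Bystander: copper coil on a white spool, standing beyond the pad, 68 mm across, 42 mm high. Origin under its centre.
- capacitor: Bystander: white block capacitor beyond the tray, 75 x 42 x 36 mm. Origin under its centre.
- screwdriver: Bystander: black-handled screwdriver, 190 mm long, lying on the bench between tray and pad.
- standoffs: Bystander: small clear open box of brass standoffs, 75 x 55 x 28 mm, on the bench between tray and pad, further from the robot. Origin under its centre.
Mind the look-alikes: they are no part of the job. Leave any purple or turquoise look-alike of the part that bears plate4_center alone.

How it is judged:
By the outcome, as a careful person would: the job done as asked, in the order asked, and still so for the second after the job is handed in, with the robot touching nothing.
It also fails if it takes over 59 s, if anything falls off the work surface, if the arm or the gripper's body presses on something with over 40 N, if the wrist force passes 120 N, or if a joint passes its speed limit or range.

## Working session

There is one attempt and no reset: what is moved stays moved. The work goes in short steps, each a Python script; the robot and the scene stay as the last script left them, time stands still between calls to the robot, and variables do not carry over. Pictures are saved under pics/ and viewed, and the job is handed in when it is done.

```bash
mkdir -p pics; ls
python3 - <<'E'
from plant import bot
import cv2
for n in ["top","side","wrist"]:
    im=bot.camera(n); cv2.imwrite(f"pics/{n}0.png",cv2.cvtColor(im,cv2.COLOR_RGB2BGR))
    print(n,bot.get_calibration(n))
s=bot.read_state();print(s)
E
```

```text
pics
top {'fx': 371.8409135474543, 'fy': 371.8409135474543, 'cx': 324.324082213483, 'cy': 196.66901879792766, 'distortion': array([-0.07426908,  0.        ,  0.        ,  0.        ,  0.        ]), 'view': array([[-4.70510990e-03, -9.99757622e-01, -2.15072050e-02,
        -1.99264170e+01],
       [ 9.99110712e-01, -5.60107181e-03,  4.17901134e-02,
        -5.37149387e+02],
       [-4.19004477e-02, -2.12914518e-02,  9.98894903e-01,
        -1.14016465e+03],
       [ 0.00000000e+00,  0.00000000e+00,  0.00000000e+00,
         1.00000000e+00]])}
side {'fx': 456.8443146911611, 'fy': 456.8443146911611, 'cx': 324.9883236553469, 'cy': 206.0613556895684, 'distortion': array([-0.02768571,  0.        ,  0.        ,  0.        ,  0.        ]), 'view': array([[-7.78738703e-01, -6.27104017e-01, -1.75095205e-02,
         3.88222313e+02],
       [ 4.26340830e-01, -5.49493033e-01,  7.18533857e-01,
        -2.78989402e+02],
       [-4.60216828e-01,  5.52085100e-01,  6.95271539e-01,
        -7.99390581e+02],
       [ 0.00000000e+00,  0.00000000e+00,  0.00000000e+00,
         1.00000000e+00]])}
wrist {'
[... 519 characters left out ...]
        1.00000000e+00]])}
{'t': 0.15, 'joint_pos': array([-8.55895918e-01,  3.59211735e-01,  1.13054687e-02, -2.19880183e-04,
       -1.22406579e+00, -2.88088950e-01]), 'qvel': array([ 0.00158145, -0.00105862,  0.00211209,  0.00134569,  0.00121469,
        0.00091947]), 'tau': array([-2.51892459e-05, -5.83273673e+01,  2.93291563e+01,  7.00118244e+00,
        8.75397149e-03, -1.09150762e-04]), 'tcp_pos': array([ 279.25744901, -614.15642786,  225.86676375]), 'eef_rot': array([-2.11752983e-01,  9.77323037e-01,  5.65175465e-04, -1.91962447e-04]), 'contact_force': array([-0.53084778,  0.35597193, -0.31865037]), 'moment': array([ 0.00914408, -0.0164266 , -0.02810062]), 'width': 87.82975299334933}
```

View pics/top0.png

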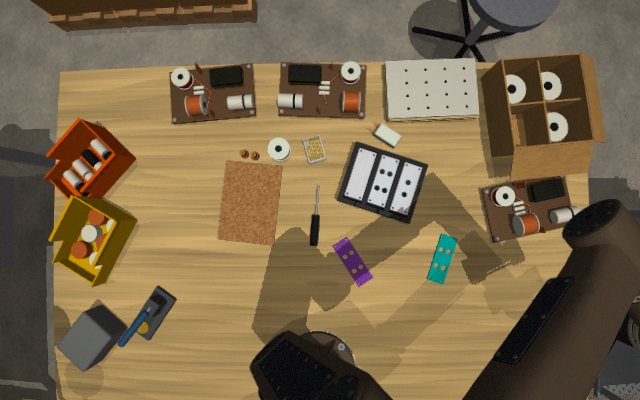

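View pics/side0.png

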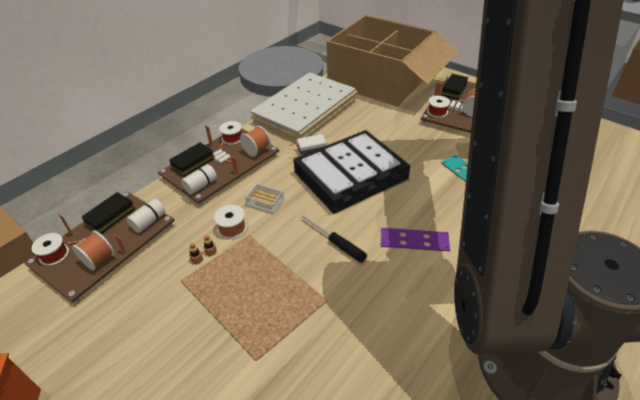

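View pics/wrist0.png

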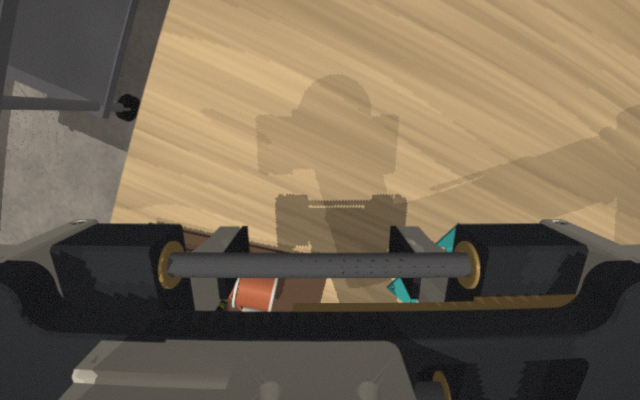

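Run:
```python
import cv2
im=cv2.imread("pics/top0.png")
cv2.imwrite("pics/crop_top.png",cv2.resize(im[130:235,325:440],None,fx=5,fy=5,interpolation=cv2.INTER_CUBIC))
im=cv2.imread("pics/side0.png")
cv2.imwrite("pics/crop_side.png",cv2.resize(im[125:220,285:415],None,fx=6,fy=6,interpolation=cv2.INTER_CUBIC))
```

```text
(no output)
```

View pics/crop_top.png

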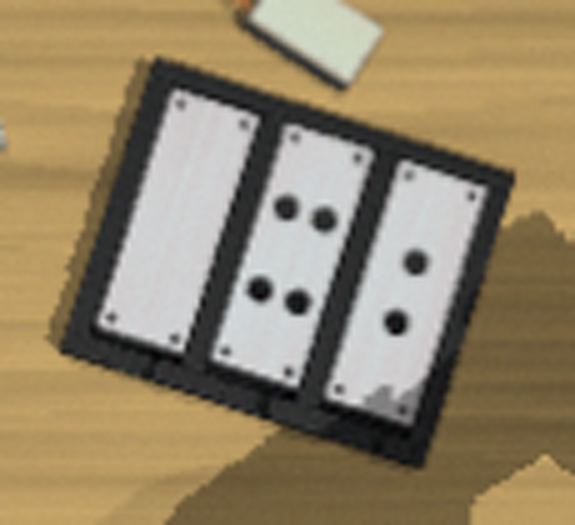

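View pics/crop_side.png

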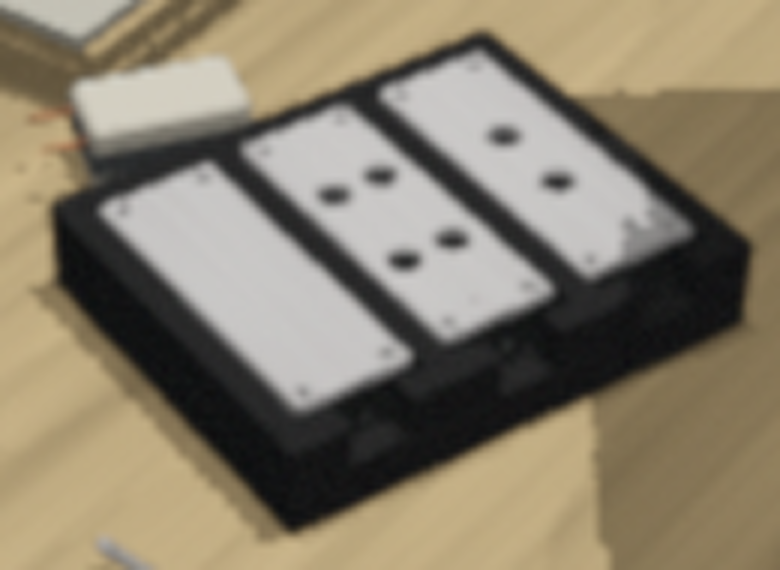

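Candidates (top view): silver no-hole plate (361,174), silver 4-hole plate (383,181), silver 2-hole plate (405,189), purple (352,261) and turquoise (442,259) look-alikes. The target is the aluminium plate in the middle pocket: the enlarged crops show its 2 x 2 big holes. Next I measure.

```bash
cat > h.py <<'E'
import numpy as np, cv2
from plant import bot
from scipy.spatial.transform import Rotation as R
def cam(n, save=None):
    im=bot.camera(n)
    if save: cv2.imwrite(f"pics/{save}.png",cv2.cvtColor(im,cv2.COLOR_RGB2BGR))
    return im
def K(c): return np.array([[c['fx'],0,c['cx']],[0,c['fy'],c['cy']],[0,0,1]])
def pose(n,st=None):
    c=bot.get_calibration(n)
    if n=='wrist':
        T=np.eye(4);T[:3,:3]=R.from_quat(st['eef_rot']).as_matrix();T[:3,3]=st['tcp_pos']
        return c,T@c['T_tool_cam']
    return c,np.linalg.inv(c['view'])
def ray(n,px,st=None):
    c,T=pose(n,st)
    u=cv2.undistortPoints(np.array(px,float).reshape(-1,1,2),K(c),c['distortion']).reshape(-1,2)
    d=np.c_[u[:,0],-u[:,1],-np.ones(len(u))]@T[:3,:3].T
    return T[:3,3],d
def onplane(n,px,z,st=None):
    o,d=ray(n,px,st); return o+d*((z-o[2])/d[:,2])[:,None]
def proj(n,P,st=None):
    c,T=pose(n,st); V=np.linalg.inv(T)
    q=np.atleast_2d(P)@V[:3,:3].T+V[:3,3]; q=q*[1,-1,-1]
    return cv2.projectPoints(q,np.zeros(3),np.zeros(3),K(c),c['distortion'])[0].reshape(-1,2)
def tri(p1,p2):
    o1,d1=ray('top',p1);o2,d2=ray('side',p2)
    out=[]
    for a,b in zip(d1,d2):
        s=np.linalg.lstsq(np.c_[a,-b],o2-o1,rcond=None)[0]
        out.append(np.r_[(o1+a*s[0]+o2+b*s[1])/2,np.linalg.norm(o1+a*s[0]-o2-b*s[1])])
    return np.array(out)
E
python3 - <<'E'
from h import *
np.set_printoptions(precision=1,suppress=True)
for n,roi in (("top",(130,235,325,440)),("side",(125,220,285,415))):
    im=cv2.imread(f"pics/{n}0.png"); hsv=cv2.cvtColor(im,cv2.COLOR_BGR2HSV)
    m=((hsv[...,1]<35)&(hsv[...,2]>110)).astype(np.uint8)
    k=np.zeros_like(m);k[roi[0]:roi[1],roi[2]:roi[3]]=1;m*=k
    cs,_=cv2.findContours(m,cv2.RETR_EXTERNAL,cv2.CHAIN_APPROX_NONE)
    for c in cs:
        if cv2.contourArea(c)<300: continue
        W=onplane(n,c.reshape(-1,2),46)
        r=cv2.minAreaRect(W[:,:2].astype(np.float32)); b=cv2.boxPoints(r)
        print(n,cv2.contourArea(c),c.reshape(-1,2).mean(0),r)
im=cv2.imread("pics/top0.png");hsv=cv2.cvtColor(im,cv2.COLOR_BGR2HSV)
# tray outline (top rim approx)
m=(hsv[...,2]<60).astype(np.uint8)
g=hsv[...,2]
# pad
m=((hsv[...,0]<18)&(hsv[...,1]>95)&(hsv[...,2]>60)).astype(np.uint8)
k=np.zeros_like(m);k[150:255,205:295]=1
m=cv2.morphologyEx(m*k,cv2.MORPH_OPEN,np.ones((3,3)))
cs,_=cv2.findContours(m,cv2.RETR_EXTERNAL,cv2.CHAIN_APPROX_NONE)
for c in cs:
    if cv2.contourArea(c)>800: print("pad",cv2.contourArea(c),cv2.minAreaRect(onplane("top",c.reshape(-1,2),6)[:,:2].astype(np.float32)), onplane("top",cv2.boxPoints(cv2.minAreaRect(c)),6))
for nm,p,z in (("postA",(243,154),52),("postB",(254,156),52),("coil",(279,150),42),("standoff",(314,150),28),("cap",(387,134),36),("sd0",(318,186),10),("sd1",(314,243),20),("purple",(352,261),5),("turq",(442,259),5)):
    print(nm,onplane("top",[p],z))
E
```

```text
top 847.5 [405.5 188.8] ((560.3125610351562, -268.2132873535156), (56.49659729003906, 149.82675170898438), 71.50667572021484)
top 864.5 [382.8 180.6] ((583.9249267578125, -199.97634887695312), (55.62991714477539, 150.8375701904297), 71.32199096679688)
top 851.5 [360.1 173.7] ((604.4000244140625, -131.36477661132812), (54.85544204711914, 151.26654052734375), 71.63971710205078)
side 909.0 [327.  172.1] ((602.5769653320312, -135.53305053710938), (57.450069427490234, 154.90899658203125), 71.78018951416016)
side 833.5 [350.8 161.5] ((581.3912963867188, -203.86734008789062), (58.07341003417969, 154.66876220703125), 71.20915222167969)
side 764.0 [373.4 151.5] ((558.704833984375, -272.5049133300781), (58.13459014892578, 153.94021606445312), 71.0806655883789)
pad 4401.5 ((521.4662475585938, 212.86248779296875), (181.25732421875, 250.27117919921875), 83.6746826171875) [[406.8 316.5   6. ]
 [657.  289.9   6. ]
 [635.1 109.1   6. ]
 [387.2 136.8   6. ]]
postA [[666.  222.1  52. ]]
postB [[659.5 188.5  52. ]]
coil [[678.7 113.9  42. ]]
standoff [[680.   8.  28.]]
cap [[ 726.4 -215.5   36. ]]
sd0 [[570.3  -3.2  10. ]]
sd1 [[394.9   9.4  20. ]]
purple [[ 337.7 -107.2    5. ]]
turq [[ 341.9 -386.5    5. ]]
```

The target is in the middle pocket: tray yaw is about -18.6°, and the measured size of 55 x 151 agrees with 54 x 150. The top and side views differ by about 4 mm, so I'll hover and refine with the wrist camera.

```bash
cat >> h.py <<'E'
A=np.deg2rad(24)
def ori(yaw,tilt,flip):
    u=np.array([np.cos(yaw),np.sin(yaw),0]);k=np.array([0,0,1.])
    v=np.cross(k,u)
    z=np.sin(tilt)*u-np.cos(tilt)*k; y=v*flip; x=np.cross(y,z)
    return R.from_matrix(np.c_[x,y,z]).as_quat()
E
python3 - <<'E'
from h import *
np.set_printoptions(precision=2,suppress=True)
yaw=np.deg2rad(-18.6);u=np.array([np.cos(yaw),np.sin(yaw),0])
c=np.array([582.7,-202,0])
for nm,off,z,t in(("hov",-45,150,A),("press",-45,40,A),("press",-55,15,A),("grip",55,57,A),("grip up",55,180,A),("up lvl",55,180,0)):
  for f in(1,-1):
    print(nm,f,bot.solve_ik(c+off*u+[0,0,z],ori(yaw,t,f)))
py=np.deg2rad(-6.3);up=np.array([np.cos(py),np.sin(py),0])
for z in(150,12):
  for f in(1,-1): print("pad",f,bot.solve_ik(np.array([521,213,z])+50*up,ori(py,0,f)))
E
```

```text
hov 1 [ 0.07  0.04 -0.87  0.52 -0.32 -2.44]
hov -1 [ 0.07  0.04 -0.87  0.52 -0.32  0.7 ]
press 1 None
press -1 None
press 1 None
press -1 None
grip 1 None
grip -1 None
grip up 1 [ 0.02  0.17 -0.57  0.32 -0.46 -2.18]
grip up -1 [ 0.02  0.17 -0.57  0.32 -0.46  0.96]
up lvl 1 [-0.04  0.38 -0.06  0.   -1.13 -1.85]
up lvl -1 [-0.04  0.38 -0.06  0.   -1.13  1.29]
pad 1 [ 0.67  0.31 -0.25  0.   -1.02 -2.35]
pad -1 [ 0.67  0.31 -0.25  0.   -1.02  0.79]
pad 1 [ 0.67  0.46 -0.38 -0.   -0.73 -2.35]
pad -1 [ 0.67  0.46 -0.38  0.   -0.73  0.79]
```

Run:
```python
from h import *
np.set_printoptions(precision=2,suppress=True)
yaw=np.deg2rad(-18.6);u=np.array([np.cos(yaw),np.sin(yaw),0])
c=np.array([582.7,-202,0])
for nm,off,z in(("hov",-45,150),("press",-45,40),("press",-55,15),("grip",55,57),("grip up",55,180)):
  print(nm,[ (d,bot.solve_ik(c+off*u+[0,0,z],ori(yaw,np.deg2rad(d),-1))is not None) for d in (-24,-10,0,5,10,14,18,21,24)])
```

```text
hov [(-24, True), (-10, True), (0, True), (5, True), (10, True), (14, True), (18, True), (21, True), (24, True)]
press [(-24, True), (-10, True), (0, True), (5, True), (10, True), (14, True), (18, False), (21, False), (24, False)]
press [(-24, True), (-10, True), (0, True), (5, True), (10, True), (14, True), (18, False), (21, False), (24, False)]
grip [(-24, True), (-10, True), (0, True), (5, True), (10, True), (14, True), (18, True), (21, True), (24, False)]
grip up [(-24, True), (-10, True), (0, True), (5, True), (10, True), (14, True), (18, True), (21, True), (24, True)]
```

Run:
```python
from h import *
np.set_printoptions(precision=2,suppress=True)
yaw=np.deg2rad(-18.6);u=np.array([np.cos(yaw),np.sin(yaw),0])
c=np.array([582.7,-202,0])
bot.move_ptp(c-45*u+[0,0,170],ori(yaw,np.deg2rad(10),-1))
bot.move_gripper(0,20)
s=bot.read_state();cam('wrist','w1');print(s['t'],s['tcp_pos'],s['eef_rot'],s['contact_force'],s['width'])
np.save('w1.npy',np.r_[s['tcp_pos'],s['eef_rot']])
```

```text
3.4 [ 540.05 -187.64  170.01] [ 0.98 -0.16  0.09  0.01] [-0.19 -0.26  0.79] 0.6156094021220488
```

View pics/w1.png

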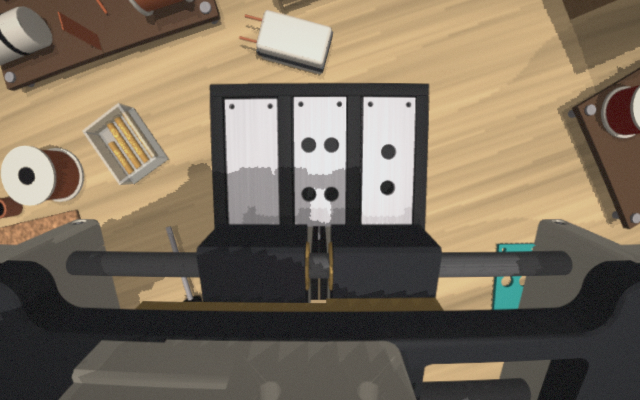

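The wrist picture shows the 4-hole plate in the middle pocket, at columns 293-347 with its far end at row 96. Its big holes are at about (308,145), (331,145), (309,194) and (331,194).

Run:
```python
from h import *
np.set_printoptions(precision=1,suppress=True)
w=np.load('w1.npy');st=dict(tcp_pos=w[:3],eef_rot=w[3:])
im=cv2.imread('pics/w1.png');g=cv2.cvtColor(im,cv2.COLOR_BGR2GRAY)
def edges(line): 
    d=np.diff(line.astype(int)); return d
# sides at rows 110..160
for name,x0,x1 in (("p0",215,285),("p4",283,355),("p2",352,425)):
    L=[];Rr=[]
    for r in range(110,158,4):
        d=np.diff(cv2.GaussianBlur(g,(3,3),0)[r,x0:x1].astype(int))
        n=len(d); L.append((x0+.5+d[:n//2].argmax(),r)); Rr.append((x0+.5+n//2+d[n//2:].argmin(),r))
    xm=(x0+x1)//2; T=[]
    for cc in range(xm-15,xm+15,3):
        d=np.diff(cv2.GaussianBlur(g,(3,3),0)[85:110,cc].astype(int)); T.append((cc,85.5+d.argmax()))
    PL,PR,PT=[onplane('wrist',q,46,st) for q in (L,Rr,T)]
    yaw=np.arctan2(*(np.polyfit(np.r_[PL[:,0]-PL[:,0].mean(),PR[:,0]-PR[:,0].mean()],np.r_[PL[:,1]-PL[:,1].mean(),PR[:,1]-PR[:,1].mean()],1)[:1].tolist()+[1]))
    u=np.array([np.cos(yaw),np.sin(yaw)]);v=np.array([-u[1],u[0]])
    l,r,t=(np.median(PL[:,:2]@v),np.median(PR[:,:2]@v),np.median(PT[:,:2]@u))
    print(name,np.rad2deg(yaw),"width",l-r,"centre",(t-75)*u+(l+r)/2*v,"end",t*u+(l+r)/2*v)
hc=onplane('wrist',[(308,145),(331,145),(309,194),(331,194)],46,st);print(hc,hc.mean(0))
im=cv2.imread('pics/top0.png')
```

```text
p0 -18.016682914929095 width 54.823183433500965 centre [ 603.8 -134.1] end [ 675.1 -157.2]
p4 -18.590095452300545 width 54.38916782914686 centre [ 582.7 -202.3] end [ 653.7 -226.2]
p2 -18.105586652823852 width 54.62112168721146 centre [ 559.8 -271.2] end [ 631.  -294.5]
[[ 610.4 -198.9   46. ]
 [ 602.7 -221.8   46. ]
 [ 561.2 -183.3   46. ]
 [ 553.7 -205.5   46. ]] [ 582.  -202.4   46. ]
```

```bash
cat >> h.py <<'E'
YAW=np.deg2rad(-18.2);U=np.array([np.cos(YAW),np.sin(YAW),0]);V=np.array([-U[1],U[0],0]);KZ=np.array([0,0,1.])
C0=np.array([582.6,-202.2,0]); CR=C0-3*U
def pt(x,z,y=0): return CR+x*U+y*V+z*KZ
def loc(p): d=p-CR; return np.array([d@U,d@V,p[2]])
E
python3 - <<'E'
from h import *
np.set_printoptions(precision=1,suppress=True)
q=ori(YAW,np.deg2rad(10),-1)
bot.line_to(pt(-44,70),150,q); bot.line_to(pt(-44,52),60)
f0=bot.read_state()['contact_force'];print('f0',f0)
z=52
while z>18:
    z-=2; bot.line_to(pt(-44,z),30)
    s=bot.read_state();f=s['contact_force']-f0;print(z,round(s['t'],2),loc(s['tcp_pos']),f)
    if f[2]>12 : break
cam('side','s1');cam('wrist','w2');cam('top','t1')
E
```

```text
f0 [ 0.9 -0.1  0.3]
50 4.97 [-43.9   0.   50.1] [-1.2 -0.2 -0. ]
48 5.22 [-44.1  -0.   47.9] [-1.6 -0.3 -0.1]
46 5.47 [-44.1  -0.   45.8] [-0.1 -0.1 -0.7]
44 5.72 [-44.1  -0.   43.8] [-0.2 -0.1 -0.5]
42 5.97 [-44.1  -0.   41.8] [-0.5  0.3  0.4]
40 6.22 [-44.1  -0.   39.8] [-1.1  0.7 -0.2]
38 6.47 [-44.1  -0.1  37.9] [-0.8  0.4 -0.7]
36 6.72 [-44.1  -0.   35.8] [-0.3  0.5 -0.1]
34 6.97 [-44.1  -0.   33.8] [ 0.2 -0.2 -0.5]
32 7.22 [-44.1  -0.   31.8] [-0.5  0.8 -0.3]
30 7.47 [-43.5   0.1  30.4] [-1.9  0.5  3.3]
28 7.72 [-43.2   0.1  29.8] [-9.1  2.6 19.6]
```

Run:
```python
import cv2
im=cv2.imread("pics/side.png") if 0 else cv2.imread("pics/s1.png")
cv2.imwrite("pics/s1c.png",cv2.resize(im[100:220,270:430],None,fx=5,fy=5,interpolation=cv2.INTER_CUBIC))
```

```text
(no output)
```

View pics/s1c.png

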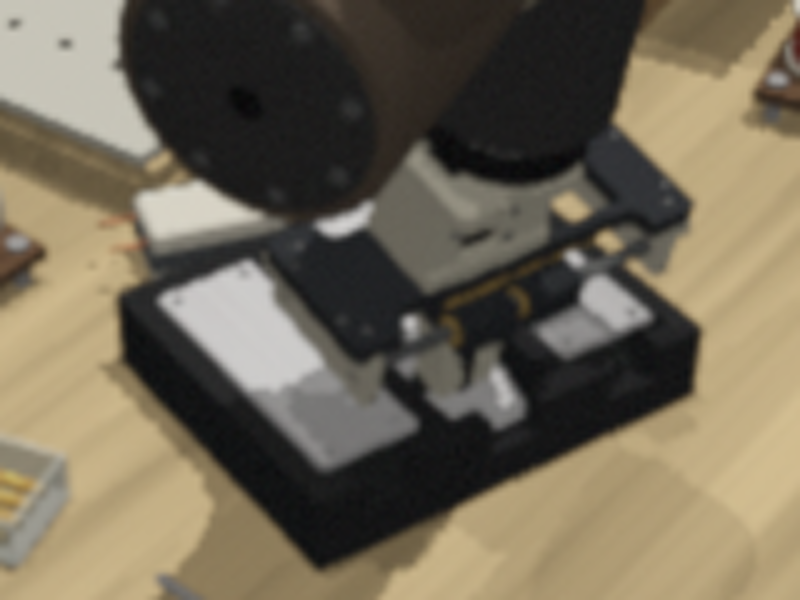

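View pics/w2.png

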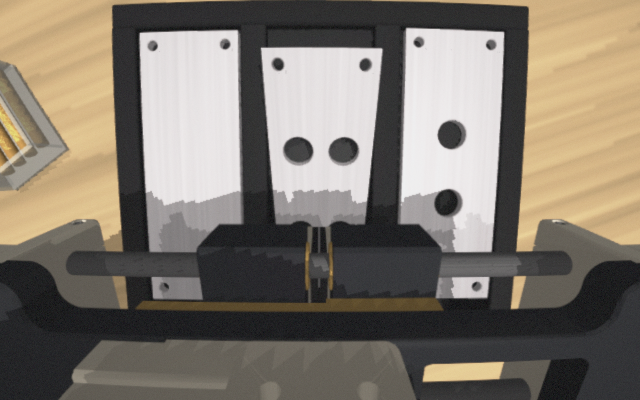

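The side view at about (385,175) and the wrist picture show the plate tipped onto the ramp, its far end raised (wide end at row 48). Force is about 21 N, normal to the ramp. Next I drag it down the ramp.

Run:
```python
from h import *
np.set_printoptions(precision=1,suppress=True)
f0=np.array([.9,-.1,.3])
n=np.array([-np.sin(A),np.cos(A)]);t=np.array([-np.cos(A),-np.sin(A)])
base=np.array([-44,28.]);adj=0
for i in range(1,11):
    p=base+t*2*i+n*adj; bot.line_to(pt(*p),30)
    s=bot.read_state();f=s['contact_force']-f0;F=np.array([f@U,f[2]]);fn,ft=F@n,F@t
    print(i*2,round(s['t'],2),loc(s['tcp_pos']),'N %.1f T %.1f adj %.1f'%(fn,ft,adj))
    if fn<12: adj-=.6
    if fn>28: adj+=.6
    if fn>60: break
cam('wrist','w3')
```

```text
2 8.12 [-43.5   0.4  29.7] N 20.5 T -3.6 adj 0.0
4 8.37 [-44.2   0.7  29.5] N 19.0 T -6.5 adj 0.0
6 8.62 [-45.2   1.2  29. ] N 18.5 T -7.8 adj 0.0
8 8.87 [-46.4   1.5  28.4] N 18.6 T -7.9 adj 0.0
10 9.12 [-47.9   1.8  27.8] N 18.1 T -7.9 adj 0.0
12 9.37 [-49.5   2.   27.1] N 19.0 T -8.8 adj 0.0
14 9.62 [-51.2   2.2  26.3] N 19.1 T -8.7 adj 0.0
16 9.87 [-52.9   2.3  25.5] N 18.8 T -7.9 adj 0.0
18 10.12 [-54.6   2.4  24.8] N 19.7 T -8.6 adj 0.0
20 10.37 [-56.4   2.4  23.9] N 18.9 T -9.2 adj 0.0
```

View pics/w3.png

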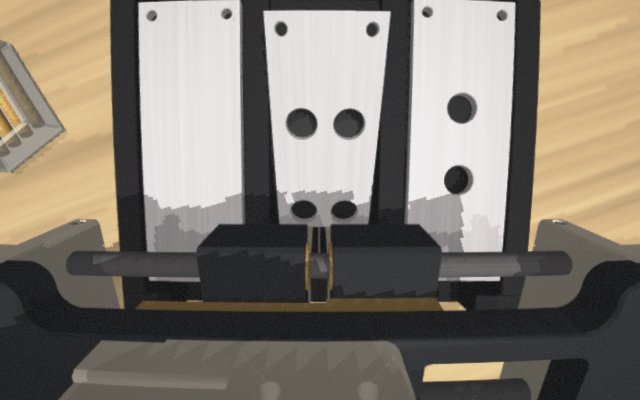

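Run:
```python
from h import *
np.set_printoptions(precision=1,suppress=True)
s=bot.read_state(); q=s['eef_rot']
n=-np.sin(A)*U+np.cos(A)*KZ; p0=pt(0,41)+5*n; e=np.cos(A)*U+np.sin(A)*KZ
for nm,tcp,px in(("w2",pt(-43.2,29.8,.1),[(298,150),(343,150),(278,64),(365,64)]),("w3",s['tcp_pos'],[(301,122),(348,122),(281,29),(373,29)])):
    o,d=ray('wrist',px,dict(tcp_pos=tcp,eef_rot=q))
    P=o+d*(((p0-o)@n)/(d@n))[:,None]
    print(nm,np.c_[(P-p0)@e,(P-p0)@V])
# initial hole coordinates rel. centre
w=np.load('w1.npy')
```

```text
w2 [[ 15.2  11.6]
 [ 15.3 -12.2]
 [ 56.9  19.5]
 [ 57.  -20.6]]
w3 [[ 15.6  11.9]
 [ 15.6 -11.8]
 [ 56.6  19.6]
 [ 56.7 -20.7]]
```

The hole positions on the ramp plane (15.2 and 57 mm up-slope) put the plate's centre 10.5 mm below the crest. Its top end edge is therefore at x ≈ -80, against the wall. It already slid home during the press and did not move during the drag, where only the finger slipped. I'll release and check that it stays up.

Run:
```python
from h import *
np.set_printoptions(precision=1,suppress=True)
s=bot.read_state();l=loc(s['tcp_pos'])
bot.line_to(pt(l[0]-5,l[2]+14,0),60)
bot.line_to(pt(-60,90),120)
bot.move_gripper(82)
q=ori(YAW,np.deg2rad(10),-1)
bot.line_to(pt(10,140),200,q)
bot.pause(.3)
s=bot.read_state();cam('wrist','w4');cam('side','s2');cam('top','t2')
np.save('w4.npy',np.r_[s['tcp_pos'],s['eef_rot']]);print(s['t'],loc(s['tcp_pos']),s['contact_force'],s['width'])
```

```text
13.7083 [  9.3  -0.  139.7] [0.2 0.9 0.5] 81.95367716367477
```

View pics/w4.png

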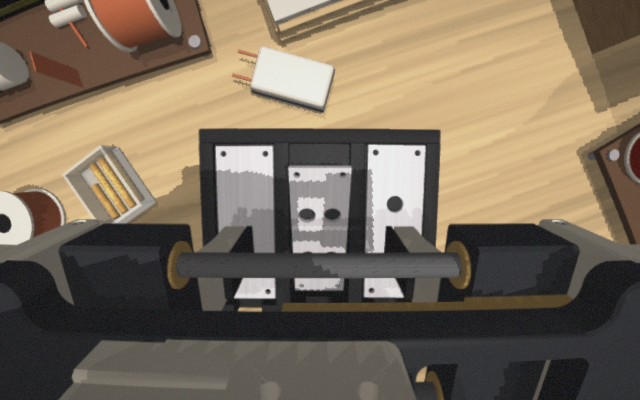

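View pics/s2.png

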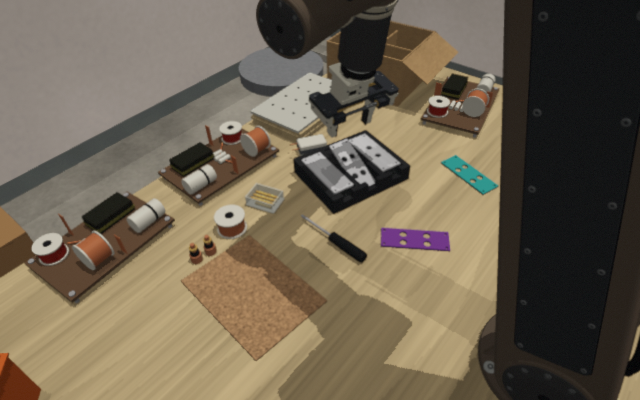

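Run:
```python
from h import *
np.set_printoptions(precision=1,suppress=True)
w=np.load('w4.npy');st=dict(tcp_pos=w[:3],eef_rot=w[3:])
n=-np.sin(A)*U+np.cos(A)*KZ; p0=pt(0,41)+5*n; e=np.cos(A)*U+np.sin(A)*KZ
px=[(307,214),(332,214),(296.5,174),(343,174),(289,166),(351,166)]
o,d=ray('wrist',px,st)
P=o+d*(((p0-o)@n)/(d@n))[:,None]
print(np.c_[(P-p0)@e,(P-p0)@V,P[:,2]])
Q=onplane('wrist',px,46,st);print(np.array([loc(a) for a in Q]))
im=cv2.imread("pics/w4.png")
cv2.imwrite("pics/w4c.png",cv2.resize(im[120:310,190:450],None,fx=3,fy=3,interpolation=cv2.INTER_CUBIC))
for d in (14,16,18,20,21,22,23): print(d,[bot.solve_ik(pt(46+dx,z),ori(YAW,np.deg2rad(d),-1)) is not None for dx,z in ((0,110),(0,52),(4,52),(0,90),(10,140))])
```

```text
[[ 15.7  11.5  51.9]
 [ 15.7 -12.   51.9]
 [ 57.1  19.7  68.8]
 [ 57.1 -20.6  68.8]
 [ 64.7  25.8  71.9]
 [ 64.7 -27.1  71.9]]
[[ 11.3  11.8  46. ]
 [ 11.3 -12.3  46. ]
 [ 49.7  21.6  46. ]
 [ 49.7 -22.6  46. ]
 [ 57.3  28.6  46. ]
 [ 57.3 -30.1  46. ]]
14 [True, True, True, True, True]
16 [True, True, True, True, True]
18 [True, True, True, True, True]
20 [True, True, True, True, True]
21 [True, False, False, True, True]
22 [True, False, False, True, True]
23 [True, False, False, True, True]
```

View pics/w4c.png

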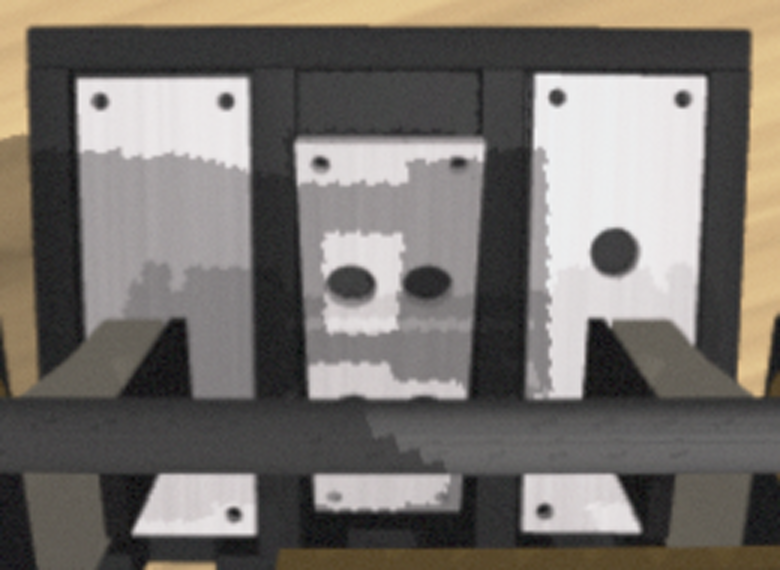

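It stays tipped by itself: the end corners are 53 mm apart on the ramp plane, the end is at 64.7 mm up-slope with its top at z = 72, and the lateral offset is about -0.5. I'll grip the raised end by its long edges, close to the fingertips, so it can be set down rather than dropped.

Run:
```python
from h import *
np.set_printoptions(precision=1,suppress=True)
T=np.deg2rad(20);q=ori(YAW,T,-1)
bot.line_to(pt(44,110,-.5),150,q)
bot.line_to(pt(49.8,61.1,-.5),60)
s=bot.read_state();f0=s['contact_force'];print(s['t'],loc(s['tcp_pos']),f0)
bot.move_gripper(50,45)
s=bot.read_state();print(s['t'],s['width'],s['contact_force']-f0,loc(s['tcp_pos']))
cam('side','s3');cam('wrist','w5')
im=cv2.imread("pics/s3.png")
cv2.imwrite("pics/s3c.png",cv2.resize(im[80:220,270:430],None,fx=4,fy=4,interpolation=cv2.INTER_CUBIC))
```

```text
15.3 [50.  -0.5 61.4] [-1.1 -0.6  0.2]
15.9083 53.054048231453464 [ 0.2 -0.1  1.3] [49.9 -0.5 61.2]
```

View pics/s3c.png

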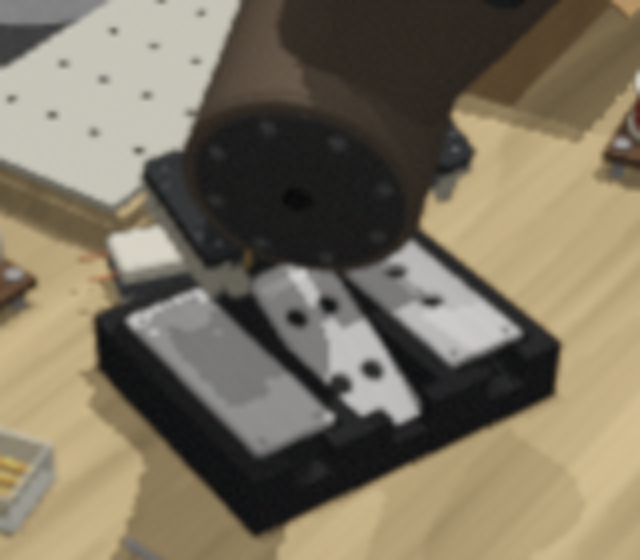

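View pics/w5.png

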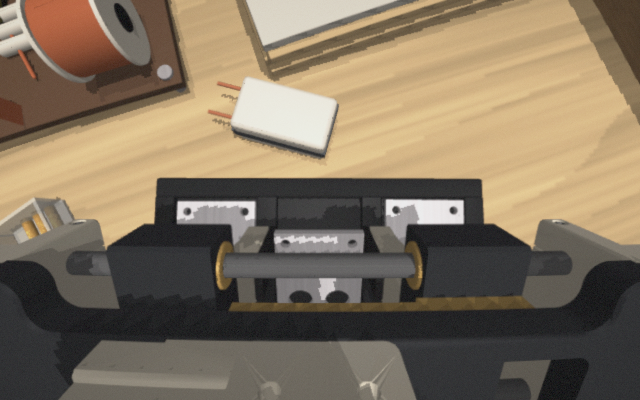

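The fingers stopped at 53 mm on the 54 mm plate, so it is gripped. I'll lift slowly and look.

Run:
```python
from h import *
np.set_printoptions(precision=1,suppress=True)
bot.line_to(pt(51.8,76,-.5),40)
s=bot.read_state();print(s['t'],s['width'],s['contact_force'],s['moment'])
bot.line_to(pt(56,130,-.5),80)
bot.pause(.2)
s=bot.read_state();print(s['t'],s['width'],s['contact_force'],s['moment'],loc(s['tcp_pos']))
cam('side','s4');cam('wrist','w6');cam('top','t4')
im=cv2.imread("pics/s4.png")
cv2.imwrite("pics/s4c.png",cv2.resize(im[60:220,270:430],None,fx=4,fy=4,interpolation=cv2.INTER_CUBIC))
```

```text
16.5333 53.02510714031583 [-0.6 -0.3 -1.8] [0.3 1.4 0. ]
17.5583 52.88354624835627 [ 0.5 -0.2 -1. ] [0.3 1.3 0. ] [ 55.6  -0.7 129.2]
```

View pics/s4c.png

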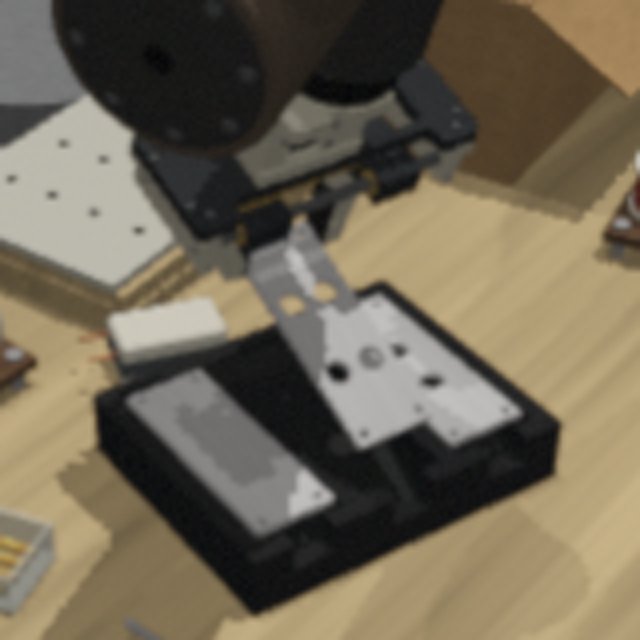

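View pics/w6.png

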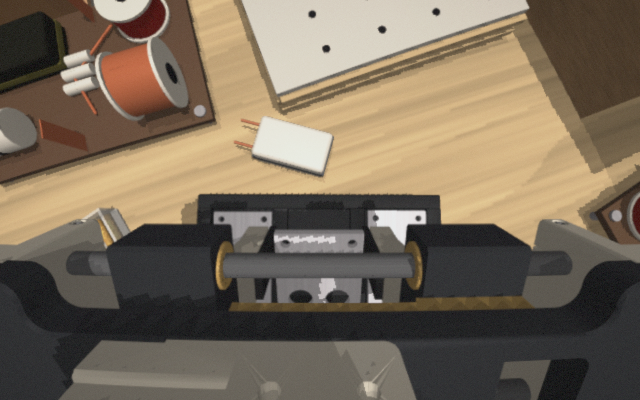

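View pics/t4.png

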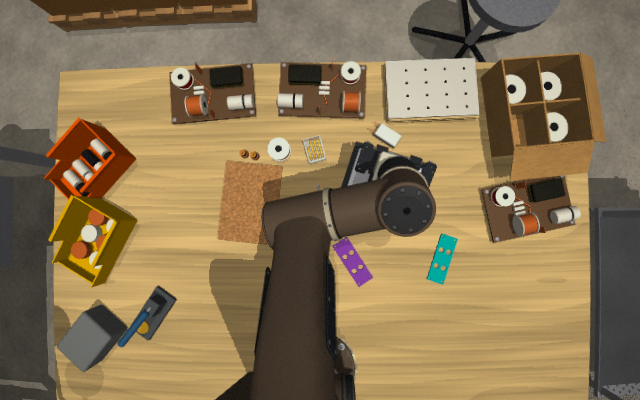

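The plate is gripped and shows no slip: the wrist-image holes have not moved, and the side crop shows it clear of the tray with both other plates in their pockets. Next I level it and carry it over the pad.

```bash
cat >> h.py <<'E'
PY=np.deg2rad(-6.3);UP=np.array([np.cos(PY),np.sin(PY),0])
PT=np.array([521,213,0])+54.5*UP
E
python3 - <<'E'
from h import *
np.set_printoptions(precision=1,suppress=True)
T=np.deg2rad(-3)
bot.line_to(pt(56,180,-.5),120,ori(YAW,T,-1))
bot.move_ptp(PT+[0,0,150],ori(PY,T,-1))
bot.line_to(PT+[0,0,45],120)
bot.pause(.2)
s=bot.read_state();print(s['t'],s['width'],s['contact_force'],s['tcp_pos'])
cam('side','s5');cam('top','t5');cam('wrist','w7')
im=cv2.imread("pics/s5.png")
cv2.imwrite("pics/s5c.png",cv2.resize(im[180:370,140:350],None,fx=3.5,fy=3,interpolation=cv2.INTER_CUBIC))
E
```

```text
21.375 52.52154451104651 [-0.2  0.1 -1.2] [575.6 207.3  45.8]
```

View pics/s5c.png

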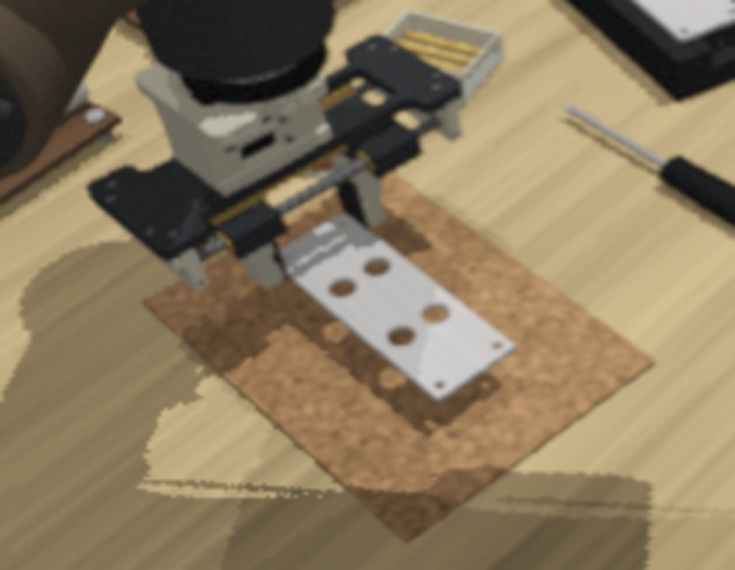

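View pics/w7.png

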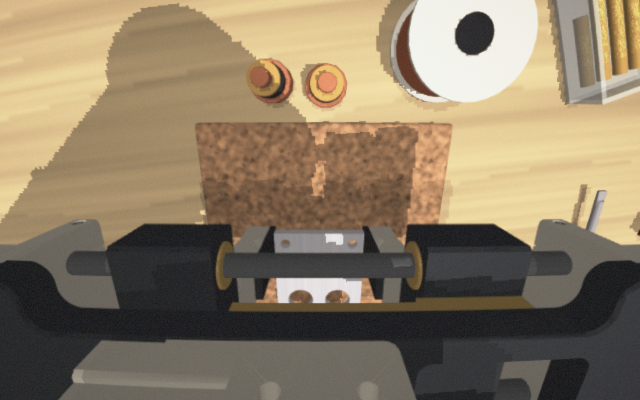

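View pics/t5.png

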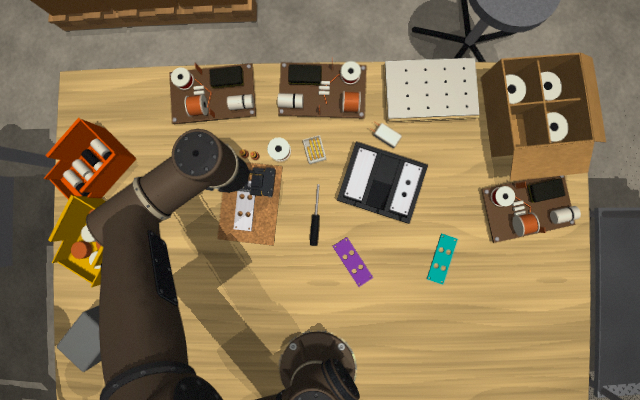

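Run:
```python
from h import *
np.set_printoptions(precision=1,suppress=True)
bot.line_to(PT+[0,0,16],60)
bot.pause(.15)
f0=bot.read_state()['contact_force'];z=16
while z>6.2:
    z-=.7; bot.line_to(PT+[0,0,z],15)
    s=bot.read_state();f=s['contact_force']-f0
    print(round(z,1),round(s['t'],2),s['tcp_pos'],f,s['width'])
    if f[2]>6: break
cam('side','s6');cam('wrist','w8')
im=cv2.imread("pics/s6.png")
cv2.imwrite("pics/s6c.png",cv2.resize(im[180:370,140:350],None,fx=3.5,fy=3,interpolation=cv2.INTER_CUBIC))
```

```text
15.3 22.56 [575.2 207.1  15.5] [ 0.6 -0.5  1. ] 53.19590376833435
14.6 22.81 [575.1 207.   14.6] [0.2 0.2 0.4] 52.93735980209949
13.9 23.06 [575.1 207.   13.8] [0.7 0.  0.2] 52.95560053619553
13.2 23.31 [575.1 207.   13.1] [ 0.1 -0.6 -0.4] 52.92087667122761
12.5 23.56 [575.1 207.   12.4] [-0.   0.2 -0.7] 52.76557017834197
11.8 23.81 [575.1 207.   11.7] [-0.1 -0.4  0.9] 53.182962510548286
11.1 24.06 [575.1 207.   11. ] [0.9 0.2 0.2] 52.59387101338993
10.4 24.31 [575.1 207.   10.3] [0.4 0.1 0.2] 53.00992543364935
9.7 24.56 [575.1 207.    9.6] [ 0.6 -0.7 -0.1] 52.973406816033226
9.0 24.81 [575.1 207.    8.9] [-0.2  0.3 -0.3] 52.96138687265226
8.3 25.06 [575.1 207.    8.2] [-0.4 -0.4  1.4] 52.82518268746251
7.6 25.31 [575.1 207.    7.6] [ 0.3 -0.6  0.8] 52.77498297433273
6.9 25.56 [575.2 207.    6.9] [ 0.9 -0.2  0.2] 52.68394577983129
6.2 25.81 [575.3 207.1   6.6] [-1.6 -1.   5.5] 52.98032126805951
5.5 26.06 [575.3 207.    6.5] [-2.5 -0.4 10.8] 53.33753916436209
```

View pics/s6c.png

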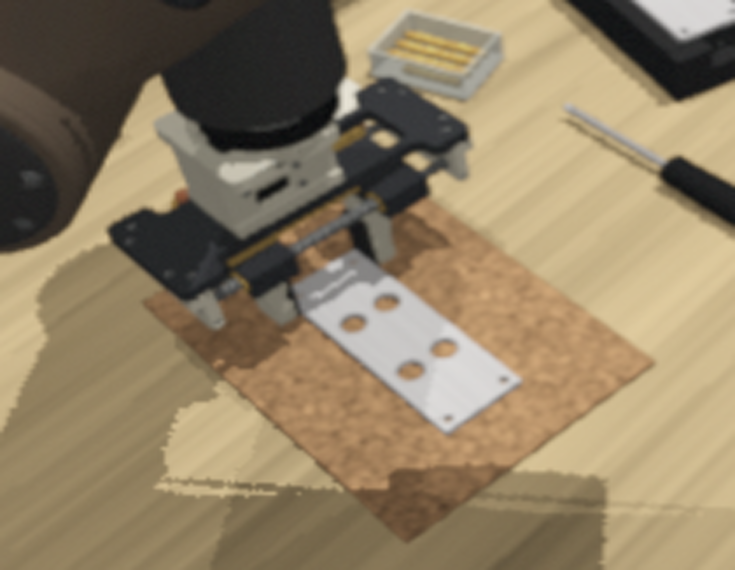

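Run:
```python
from h import *
np.set_printoptions(precision=1,suppress=True)
bot.line_to(PT+[0,0,6.4],10)
bot.move_gripper(50,8); bot.move_gripper(50,3); bot.pause(.2)
s=bot.read_state();print(s['t'],s['width'],s['contact_force'])
bot.move_gripper(57); print(bot.read_state()['width'])
bot.move_gripper(72)
bot.line_to(PT+[0,0,60],60)
bot.line_to(PT+[0,0,160],200)
bot.pause(.2)
cam('side','s7');cam('top','t7')
s=bot.read_state();print(s['t'],s['tcp_pos'])
cam('wrist','w9');np.save('w9.npy',np.r_[s['tcp_pos'],s['eef_rot']])
im=cv2.imread("pics/s7.png")
cv2.imwrite("pics/s7c.png",cv2.resize(im[120:370,140:440],None,fx=2.6,fy=2.4,interpolation=cv2.INTER_CUBIC))
```

```text
27.0417 53.98562724583937 [-1.3 -0.4  5.5]
56.811394765034066
29.8917 [574.8 206.8 159.1]
```

View pics/s7c.png

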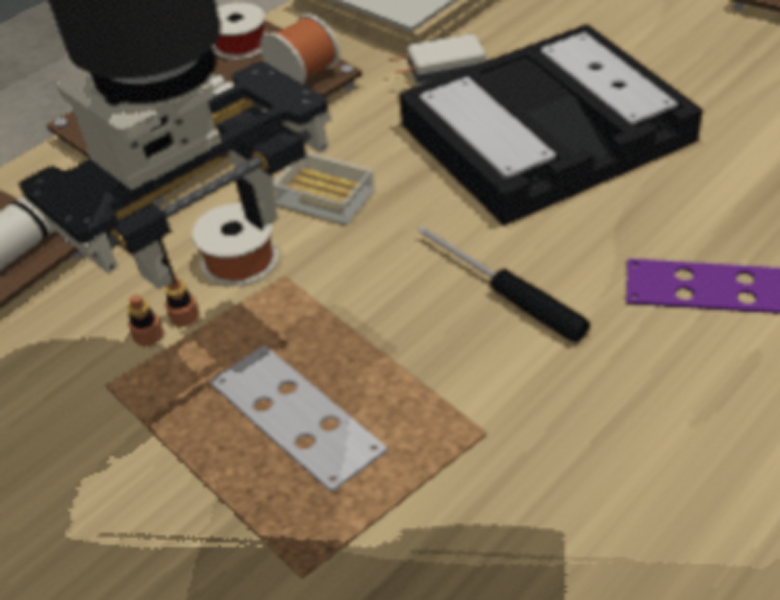

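View pics/t7.png

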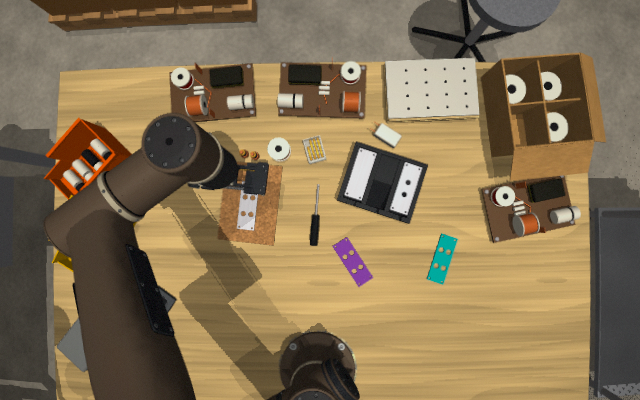

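The plate lies flat, face up, well inside the pad. The posts, coil, standoffs, screwdriver and capacitor look as they did at the start, and the other two plates are seated. I'll check the numbers, then hand in.

Run:
```python
from h import *
im=cv2.imread("pics/s7.png");hsv=cv2.cvtColor(im,cv2.COLOR_BGR2HSV)
m=((hsv[...,1]<45)&(hsv[...,2]>100)).astype(np.uint8)
k=np.zeros_like(m);k[255:330,215:295]=1;k[125:200,295:405]=1
cs,_=cv2.findContours(m*k,cv2.RETR_EXTERNAL,cv2.CHAIN_APPROX_NONE)
for c in cs:
    if cv2.contourArea(c)<300: continue
    z=11 if c[:,0,1].mean()>250 else 46
    print(z,cv2.minAreaRect(onplane('side',c.reshape(-1,2),z)[:,:2].astype(np.float32)))
a=cv2.imread("pics/top0.png").astype(int);b=cv2.imread("pics/t7.png").astype(int)
d=np.abs(a-b).sum(2)
for nm,(r0,r1,c0,c1) in dict(posts=(147,161,240,260),coil=(137,162,267,292),stand=(135,164,301,328),cap=(122,147,370,402),sd=(182,247,308,322),p0=(145,208,343,376),p2=(158,218,390,424)).items():
    print(nm,(d[r0:r1,c0:c1]>90).mean().round(3))
s=bot.read_state();print(s['t'],s['contact_force'])
bot.close_job()
```

```text
11 ((508.9195861816406, 213.6789093017578), (56.00481033325195, 151.70265197753906), 83.75717163085938)
46 ((602.5769653320312, -135.53305053710938), (57.450069427490234, 154.90899658203125), 71.78018951416016)
46 ((558.4556884765625, -272.255859375), (58.442588806152344, 154.5736083984375), 71.07958221435547)
posts 0.104
coil 0.002
stand 0.0
cap 0.0
sd 0.03
p0 0.076
p2 0.258
29.9417 [ 0.78855663  0.33458321 -0.40593501]
the job is handed in; nothing more can be done
```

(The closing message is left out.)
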